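# Hold the medicine box's sprung lock open with its key

### The job

Take the round-headed key out of the wooden key block, push it fully down into the lock on the lid of the white medicine box, easing it past the two sticky wafers inside with twists of some 20 to 45 degrees (the first wafer clockwise, the second anticlockwise) rather than forcing it, and then turn it a quarter turn clockwise to its stop. The lock springs back, so finish while still holding the key fully in and turned. Leave the square-headed key in the block and everything else where it stands.

Things in the scene. Friction and masses are not known exactly. Their poses are not given: they have to be found in the camera images.
- round_key: The key to use, 84 mm long, 40 g, upright in the block, head up. Origin: middle of the blade's tip; z up the key, x across the blade, y through its thickness; a half turn about z gives the same key. Blade 14 mm wide (x), 4 mm thick (y), z = 0 to 40 mm. A round collar 21 mm across (z = 40 to 44 mm) stops it on the block or the lock.
- round_key_bow (a point): A point in the round key's head, 65 mm above the blade's tip. The head is a flat round disc of black plastic, 36 mm across (x, z), 9 mm thick (y), its centre 66 mm and its top 84 mm above the tip: grip it across its thickness.
- round_key_tip (a point): Middle of the tip of the round key's blade (the key's origin).
- square_key: The other key: same blade and collar but a square head (30 mm wide, 36 mm high, 9 mm thick); it stays in the block. Origin and axes as on the round key.
- key_block: Plain wooden block, 126 x 56 mm, 46 mm high, fixed. Origin: centre of its underside. Two slots (16.5 x 5.5 mm, 43 mm deep, long way along its x) lie 33 mm either side of its middle along its x. A key stands in each (which is which varies), collar on the block's top, blade tip 6 mm above the worktop, blade's width along the block's x; it pulls straight up.
- med_box: White-painted steel medicine box, 133 x 162 x 75 mm (x, y, z), lid closed, fixed to the worktop; a folded carry handle, 7 mm high, lies on the far part of the lid. Origin: centre of its underside.
- keyway (a point): Centre of the lock's mouth on the lid, 75 mm above the worktop, 22 mm in front of the box's centre; axes are the box's. At rest the slot runs along the box's x: 18 mm long, 5.5 mm wide, 2 mm chamfers on its long sides, in a brass plug 33 mm across, flush with the lid, in a steel ring 42 mm across and 1.5 mm high. The key goes straight down 40 mm until its collar sits on the plug.
- wafers (a point): Inside the lock on its axis, where the key's tip first catches: 12 mm below the mouth. A second wafer catches it 23 mm below. The first wafer's slot is twisted 0.42 to 0.75 rad clockwise from the box's x (seen from above), the second's 0.42 to 0.62 anticlockwise. The key passes one when twisted to within 0.1 (at times 0.2) rad of it, then carries it along. Probe with 5 to 8 N, lift 2 mm, twist on.
- lock_plug (a joint): Turn of the lock's plug in rad: 0 at rest (slot along the box's x), grows clockwise seen from above, up to the stop at 1.57, a quarter turn; it also gives 0.8 anticlockwise. The key has about 0.1 rad of play in the plug, so turn it on until the stop is felt. A spring (0.07 N m per rad) turns it back to 0 when let go; each wafer adds 0.04 N m.
- teaspoon: Bystander: metal teaspoon, 139 mm, lying between block and box.
- salt: Bystander: salt shaker, 44 mm across, 90 mm high.
- mug: Bystander: mug, 92 x 127 x 95 mm.
- mandarin: Bystander: mandarin, 57 mm.
- lemon: Bystander: lemon, 74 mm.
- foil_parcel: Bystander: white wrapped parcel, 88 x 118 x 35 mm.
Mind the look-alikes: they are no part of the job. What is shaped like the round_key but green or red is not meant.

How it is judged:
On the way, in this order (a step that is already met when the one before it is completed fails the run):
1. the round key is drawn clear of the block (height (world z) of round_key_tip above 0.05 m and contact force between the fingers and round_key above 1 N), for 0.1 s.
2. the round key is fully home in the lock, not yet turned (z of round_key_tip in the frame of keyway below -0.0375 m and horizontal distance between round_key_tip and keyway below 0.004 m and value of joint lock_plug below 0.9 rad), for 0.1 s.
3. the lock is turned a quarter clockwise with the key home (z of round_key_tip in the frame of keyway below -0.0375 m and horizontal distance between round_key_tip and keyway below 0.004 m and value of joint lock_plug above 1.38 rad), for 0.2 s.
At the end, for the whole second after the job is handed in: The round key is home in the lock (tip at least 37.5 mm below the mouth and within 4 mm of its axis, upright within 0.12 rad), turned with the plug at least 1.38 rad clockwise, and the fingers still hold it (over 2 N) at rest (all of step 3 and angle between round_key's own z axis and vertical below 0.12 rad and angle between the x axis of round_key and the y axis of keyway, either way round below 0.3 rad and contact force between the fingers and round_key above 2 N and linear speed of round_key below 0.02 m/s); the arm keeps its last pose, push and grip.
It fails at once if the square-headed key is pulled out or pushed about (over 15 mm) (distance of square_key from where it was at the start of the episode above 0.015 m).
It fails at once if the key is forced (over 40 N on the lock) on its way in, before it is home (contact force between round_key and med_box above 40 N and z of round_key_tip in the frame of keyway above -0.037 m).
It fails at once if a bystander is shifted over 40 mm (distance of any of teaspoon, salt, mug, mandarin, lemon, foil_parcel from where it was at the start of the episode above 0.04 m).
It also fails if it takes over 51 s, if anything falls off the work surface, if the arm or the gripper's body presses on something with over 40 N, if the wrist force passes 120 N, or if a joint passes its speed limit or range.

### The arm

A 7-joint arm with a two-finger parallel gripper is mounted at the origin on a cart in front of the work surface, level with it; the furniture and walls round the work are solid. World frame = base frame: x ahead of the robot, y to its left, z up, the work surface at z = 0. Lengths are in m, angles in rad, forces in N, time in s.
With the tool pointing down it reaches from about 0.425 to 0.95 m from the base axis. Payload 16.7 kg.
Tool frame: the origin (TCP) lies at the very end of the fingers, on their centre line; the grasp point (between the pads) lies 19 mm behind it; z points along the fingers, y is the line along which they close (so a half turn about z gives the same grasp; the last joint's range is limited). The gripper opens to 94 mm and grips with 3 to 60 N. Pads are 16 mm wide; open, the fingers measure 119 mm over their backs; the gripper's body (75 mm by 177 mm) begins 78 mm behind the grasp point.
Start: joints at [-1.371, 0.426, 0.074, 1.606, -0.034, 1.111, -0.067], TCP at [0.231, 0.634, 0.205] pointing down, gripper open.
Joint ranges: [-2.85, 2.85], [-0.5, 2.14], [-1.23, 1.37], [0.21, 2.46], [-1.02, 4.16], [0.16, 2.05], [-2.73, 2.73]. Speed limits (rad/s): [1.89, 1.89, 2.39, 2.39, 3.01, 3.01, 3.01].

### API

Orientations are given as a unit quaternion [x, y, z, w].
In Python, from workcell import arm gives the robot as it stands. The module is installed in compiled form; this text tells all that it offers.
- The arm moves only by the tool step_arm, never from a script. Its argument "plan" is a list of rows, each a list of 4 numbers: the shift along the tool's x, y, z in m, then the turn about the tool's z in degrees. A call has 1 to 20 rows; each row is the pose to reach, as a shift and turn from the pose commanded when the call began, along the tool's axes at that moment; what a row does not reach only later rows make up. A row lasts 1/8 s, in which the tool goes at most 62.5 mm and 10.7 degrees, less where a joint would pass 70% of its speed; a pose out of reach is approached as far as the arm can. A call with a gripper value outside its range is refused whole. "fingers" is the gripper's target within -1 to 1 (shut at 1, half-way at 0, fully open at -1), set as the call begins (left out, the last holds). The fingers move at their own pace and stop on an object; "newtons" is the grip in N (left out, the last holds). Time passes only in rows, so rows that repeat a pose let the fingers close. It gives the time, the measured TCP pose, the force, the opening and the grip force at its end, in the units of the state.
- arm.get_obs(): the state, without advancing time (a new reading comes with each control period).
- arm.camera(name): name is "scene" or "top" or "wrist"; returns a dict with "image" (420x560x3 uint8, blue, green, red), "mtx" (3x3 intrinsics, pixels), "eye" and "orientation" of the camera in the world. Camera axes: x right, y up, looking along -z (the intrinsics and any distortion apply to the point x, -y, -z); pixel columns grow to the right and rows downward; lengths in m; the calibration is good to about 2 mm. A picture is of the moment at which its call begins. There is no depth.
- arm.hand_in(): hands the job in; it is judged then, once.
Trained networks look in a picture, given as the dict that the camera call returned (one of the last four; its "shot" number tells which), for a name from the list of things; names that differ only in an ending like _2 or _b are one class to them, and where a whole thing is asked for, a point or a joint stands for the part that bears it (a point fixed in the world has none). Each returns a list of dicts, best first, with "conf" (0 to 1); they miss things now and then, are a little off and sometimes report something else, mostly with a low value. They report only what shows in the picture. A call takes as long as a camera call. They do not tell look-alikes from the thing itself.
- arm.spot_in(name, picture): "location" ([x, y, z] in m, in world coordinates, good to about 4 mm: the middle of the surface that is visible of it).
- arm.cut_out(name, picture): "mask" (420x560 bool, what is visible of it).
The state is a dict: "time_s": time; "joint_pos": joint angles; "qvel": joint speeds; "tau": joint torques, N m; "tool_pos": TCP position; "tcp_rot": TCP orientation; "ft_force": force on the tool from outside, world axes, zero at the start; "moment": the same for the moment, N m; "grip_width": finger opening in m; "grip_force": force on a finger pad.
Only numpy, scipy, OpenCV 4.12 (cv2) and the standard library are available. Lean on these libraries where they do the work, as an engineer would, in place of code of your own. Each camera call takes 0.05 s, during which the arm holds its last target. There are 200 camera calls.

## Working session

There is one attempt and no reset: what is moved stays moved. The work goes in short steps, Python scripts to look and compute and a tool call to move; the robot and the scene stay as the last step left them, time stands still between calls to the robot, and variables do not carry over. Pictures are saved under pics/ and viewed, at most 10 in all, crops included, and the job is handed in when it is done.

Besides the shell and the picture viewer there is one more tool, called after ">>>" as name(argument=value, ...) on one line, values as JSON. step_arm: Moves the arm, as the interface text tells. Its arguments: {"type":"object","properties":{"plan":{"type":"array","items":{"type":"array","items":{"type":"number"}}},"fingers":{"type":"number"},"newtons":{"type":"number"}},"required":["plan"]}

```bash
mkdir -p pics
cat > h.py <<'E'
import numpy as np, cv2
from scipy.spatial.transform import Rotation as R
from workcell import arm
def ray(c,u,v):
    K=np.array(c["mtx"]); d=np.linalg.inv(K)@[u,v,1.]
    return np.array(c["eye"]), R.from_quat(c["orientation"]).as_matrix()@[d[0],-d[1],-d[2]] if np.shape(c["orientation"])==(4,) else np.array(c["orientation"])@[d[0],-d[1],-d[2]]
def at_z(c,u,v,z):
    e,d=ray(c,u,v); return e+d*(z-e[2])/d[2]
def proj(c,p):
    M=R.from_quat(c["orientation"]).as_matrix(); q=M.T@(np.array(p)-c["eye"]); k=np.array(c["mtx"])@[q[0],-q[1],-q[2]]; return k[:2]/k[2]
E
python3 - <<'E'
from h import *
cs={n:arm.camera(n) for n in("scene","top")}
print({k:(v if k!="image" else 0) for k,v in cs["top"].items()})
cv2.imwrite("pics/a.png",cs["top"]["image"]);cv2.imwrite("pics/b.png",cs["scene"]["image"])
for n,c in cs.items():
    for t in("round_key","square_key","key_block","med_box","keyway","round_key_bow"):
        print(n,t,[(round(d["conf"],2),np.round(d["location"],3).tolist(),proj(c,d["location"]).round().tolist()) for d in arm.spot_in(t,c)[:4]])
o=arm.get_obs();print(o["tool_pos"],o["tcp_rot"],R.from_quat(o["tcp_rot"]).as_matrix().round(3),o["time_s"])
E
```

```text
{'image': 0, 'mtx': array([[435.27344263,   0.        , 284.79814995],
       [  0.        , 435.27344263, 209.36904208],
       [  0.        ,   0.        ,   1.        ]]), 'eye': array([ 0.43647885, -0.07438154,  1.1083646 ]), 'orientation': array([-0.0676981 ,  0.05193219,  0.707884  , -0.70115637]), 'shot': 2}
scene round_key [(0.91, [0.533, 0.254, 0.063], [201.0, 308.0]), (0.82, [0.536, 0.154, 0.07], [237.0, 274.0]), (0.75, [0.443, 0.134, 0.051], [284.0, 295.0]), (0.48, [0.599, 0.17, 0.074], [208.0, 266.0])]
scene square_key [(0.54, [0.598, 0.17, 0.074], [208.0, 266.0])]
scene key_block [(0.95, [0.554, 0.174, 0.041], [225.0, 288.0]), (0.64, [0.677, 0.131, 0.04], [196.0, 257.0])]
scene med_box [(0.94, [0.513, -0.117, 0.071], [319.0, 219.0]), (0.44, [0.516, 0.062, 0.006], [274.0, 280.0])]
scene keyway [(0.98, [0.512, -0.123, 0.068], [321.0, 219.0])]
scene round_key_bow [(0.92, [0.529, 0.251, 0.06], [204.0, 309.0]), (0.72, [0.537, 0.161, 0.072], [235.0, 275.0]), (0.72, [0.516, -0.122, 0.071], [319.0, 218.0]), (0.44, [0.44, 0.132, 0.051], [286.0, 295.0])]
top round_key [(0.5, [0.44, 0.122, 0.078], [211.0, 283.0])]
top square_key [(0.49, [0.607, 0.16, 0.084], [196.0, 212.0])]
top key_block [(0.97, [0.567, 0.149, 0.043], [204.0, 231.0])]
top med_box [(0.88, [0.536, -0.161, 0.076], [331.0, 241.0])]
top keyway [(0.95, [0.534, -0.161, 0.076], [331.0, 242.0])]
top round_key_bow []
[0.23068586 0.63432721 0.20549326] [ 1.73547932e-01  9.84825423e-01 -2.22180030e-06 -2.35429394e-05] [[-0.94   0.342 -0.   ]
 [ 0.342  0.94   0.   ]
 [ 0.    -0.    -1.   ]] 0.7
```

View pics/a.png

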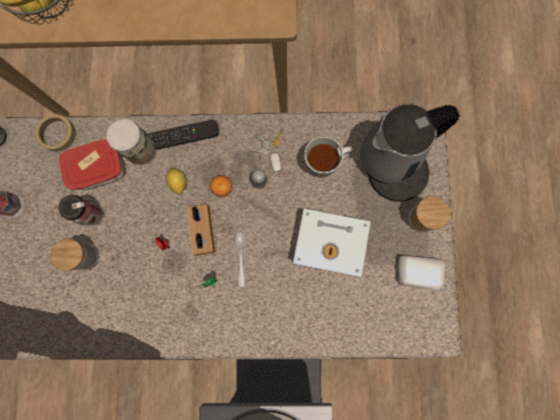

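View pics/b.png

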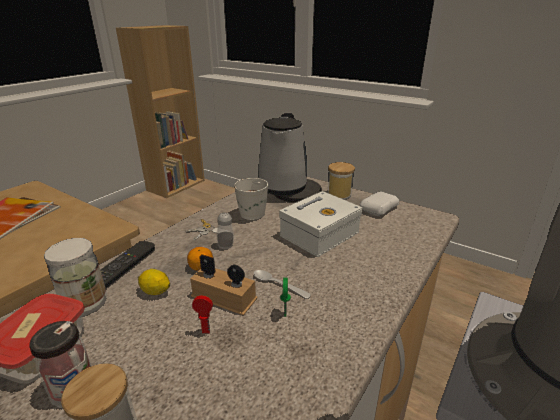

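Top view: black heads at (196,213), the square one, and (199,241), the round one, in the block at (201,230). The lock is at (331,250). Candidates for the round key: black round head (scene 236,274), black square head (208,266), red look-alike (203,305) and green look-alike (286,295). I choose the black round one at scene (236,274), and check it in a crop.

Run:
```python
from h import *
c=arm.camera("top"); s=arm.camera("scene")
def rect(n,z):
    m=arm.cut_out(n,c)[0]["mask"]; ys,xs=np.nonzero(m)
    P=np.array([at_z(c,u,v,z)[:2] for u,v in zip(xs,ys)])
    r=cv2.minAreaRect((P*1000).astype(np.float32)); print(n,r,(cv2.boxPoints(r)).round().tolist())
rect("key_block",.046); rect("med_box",.075)
for n,u,v,z in(("rk",199,241,.09),("sk",196,213,.09),("lock",331,251,.075)): print(n,at_z(c,u,v,z).round(3))
a=cv2.resize(s["image"][235:345,160:320],None,fx=4,fy=4,interpolation=2)
b=cv2.resize(c["image"][190:300,180:380],None,fx=4,fy=4,interpolation=2)[:,:]
a=cv2.resize(a,(400,275));b=cv2.resize(b,(800,440))[:325]
o=np.zeros((600,800,3),np.uint8);o[:275,:400]=a;o[275:]=b
cv2.imwrite("pics/c.png",o)
```

```text
key_block ((569.3797607421875, 156.20437622070312), (128.4584197998047, 64.5322494506836), 7.270473957061768) [[502.0, 180.0], [510.0, 116.0], [637.0, 132.0], [629.0, 196.0]]
med_box ((534.2909545898438, -162.534912109375), (166.50070190429688, 140.07106018066406), 79.13764190673828) [[450.0, -231.0], [587.0, -257.0], [619.0, -94.0], [481.0, -68.0]]
rk [0.538 0.15  0.09 ]
sk [0.604 0.159 0.09 ]
lock [ 0.512 -0.16   0.075]
```

View pics/c.png

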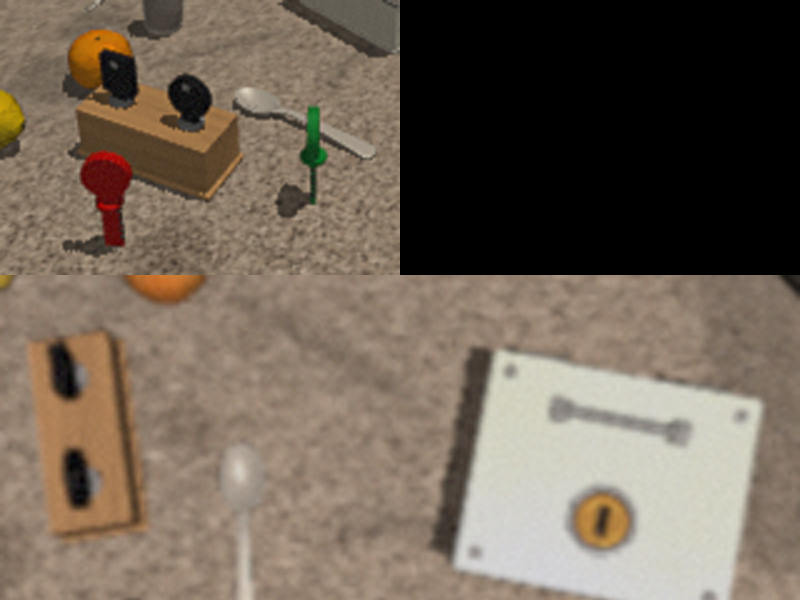

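The crop confirms it: black round head near end of block (scene ~236,274), square head at the far end. The slot runs roughly along world x at about -11°, and the block's x is at about +7.5°.

>>> step_arm(plan=[[0,0,-0.06,0],[0,0,-0.1,0],[-0.454,-0.35,-0.1,-27.5],[-0.454,-0.35,-0.1,-27.5],[-0.454,-0.35,-0.1,-27.5],[-0.454,-0.35,-0.1,-27.5],[-0.454,-0.35,-0.1,-27.5],[-0.454,-0.35,-0.1,-27.5],[-0.454,-0.35,-0.1,-27.5],[-0.454,-0.35,-0.1,-27.5],[-0.454,-0.35,-0.1,-27.5],[-0.454,-0.35,-0.1,-27.5],[-0.454,-0.35,-0.1,-27.5],[-0.454,-0.35,-0.03,-27.5],[-0.454,-0.35,0.0,-27.5],[-0.454,-0.35,0.0,-27.5],[-0.454,-0.35,0.0,-27.5]], fingers=0, newtons=40)

```text
time_s: 3.02
tool_pos: [0.5382, 0.1514, 0.2071]
tcp_rot: [-0.066, 0.998, 0.0, 0.001]
ft_force: [0.4, -0.9, 0.4]
grip_width: 0.0469
grip_force: 0.0
```

Run:
```python
from h import *
c=arm.camera("wrist");cv2.imwrite("pics/d.png",c["image"])
o=arm.get_obs();print(o["time_s"],o["tool_pos"],o["joint_pos"],o["grip_width"],R.from_quat(o["tcp_rot"]).as_matrix().round(3))
print(c["eye"],c["mtx"])
for t in("round_key","square_key","key_block"):
    print(t,[(round(d["conf"],2),np.round(d["location"],3).tolist(),proj(c,d["location"]).round().tolist()) for d in arm.spot_in(t,c)[:4]])
for p in((.537,.150,.09),(.537,.150,.046),(.604,.159,.09)): print(proj(c,p))
```

```text
3.075 [0.53844504 0.15126079 0.20735138] [-0.67385635  0.23956702  0.33746358  1.88368971 -0.09219407  1.03090717
  1.40482396] 0.04728323363707513 [[-0.991 -0.132  0.002]
 [-0.132  0.991  0.001]
 [-0.002  0.001 -1.   ]]
[0.47215185 0.1429303  0.3868285 ] [[360.19912644   0.         283.11416925]
 [  0.         360.19912644 207.00338463]
 [  0.           0.           1.        ]]
round_key [(0.89, [0.532, 0.248, 0.071], [390.0, 205.0]), (0.63, [0.535, 0.152, 0.084], [284.0, 198.0]), (0.63, [0.442, 0.132, 0.079], [274.0, 82.0])]
square_key [(0.68, [0.604, 0.164, 0.088], [287.0, 275.0])]
key_block [(0.62, [0.57, 0.153, 0.045], [280.0, 225.0])]
[281.07995281 201.27263453]
[281.30934011 191.46176513]
[281.24035663 275.73771082]
```

View pics/d.png

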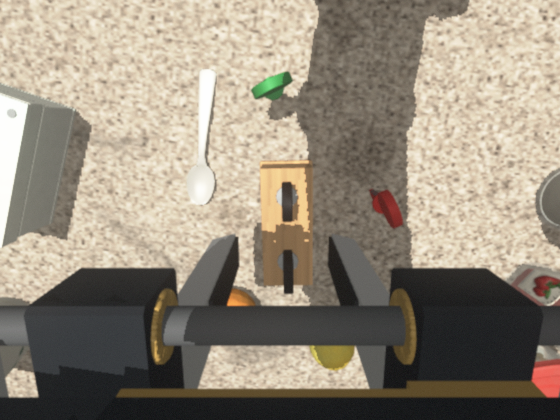

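The wrist view shows the round head at (287,201), the square one at (289,272), red look-alike (387,207), green (271,85). I refine by thresholding the dark pixels.

Run:
```python
from h import *
c=arm.camera("wrist");g=c["image"].max(2)
out=[]
for r0,r1 in((178,230),(240,298)):
    m=(g[r0:r1,270:306]<45).astype(np.uint8)
    n,l,st,ce=cv2.connectedComponentsWithStats(m); i=1+np.argmax(st[1:,4]); x,y,w,h,a=st[i]
    u=ce[i][0]+270;v=ce[i][1]+r0; p=at_z(c,u,v,.075); out.append(p)
    pts=np.argwhere(l==i)[:,::-1].astype(np.float32); print(x+270,y+r0,w,h,a,u,v,p.round(4),cv2.minAreaRect(pts))
d=out[1]-out[0];print(np.degrees(np.arctan2(d[1],d[0])),np.linalg.norm(d))
m=arm.cut_out("key_block",c)[0]["mask"]; ys,xs=np.nonzero(m)
P=np.array([at_z(c,u,v,.046)[:2] for u,v in zip(xs,ys)],np.float32)*1000
print(cv2.minAreaRect(P))
o=arm.get_obs();print(o["tool_pos"])
```

```text
Traceback (most recent call last):
ValueError: attempt to get argmax of an empty sequence
```

Run:
```python
from h import *
c=arm.camera("wrist");g=c["image"].max(2)
print(g[201,274:302],g[272,274:302])
out=[]
for r0,r1 in((178,230),(240,298)):
    m=(g[r0:r1,270:306]<80).astype(np.uint8)
    n,l,st,ce=cv2.connectedComponentsWithStats(m)
    if n<2: continue
    i=1+np.argmax(st[1:,4]); x,y,w,h,a=st[i]
    u=ce[i][0]+270;v=ce[i][1]+r0; p=at_z(c,u,v,.075); out.append(p)
    print(x+270,y+r0,w,h,a,u,v,p.round(4))
d=out[1]-out[0];print(np.degrees(np.arctan2(d[1],d[0])),np.linalg.norm(d))
m=arm.cut_out("key_block",c)[0]["mask"]; ys,xs=np.nonzero(m)
P=np.array([at_z(c,u,v,.046)[:2] for u,v in zip(xs,ys)],np.float32)*1000
print(cv2.minAreaRect(P))
```

```text
[241 240 238 226 203 216 216 211 177  98  78  79  80  77  78  81  80  77
  73  88 114 115 117 129 193 238 243 244] [129 127 127 126 128 129 128 127 125 114  83  49  44  41  43  43  40  41
  44  52  94 122 125 127 133 135 135 132]
284 183 9 38 304 287.8881578947368 201.54934210526315 [0.5397 0.1555 0.075 ]
284 250 10 44 401 288.74064837905235 270.6084788029925 [0.6046 0.1651 0.075 ]
8.405471376026563 0.06556309573327015
((570.38232421875, 160.07687377929688), (128.7667999267578, 51.35686492919922), 8.89656925201416)
```

>>> step_arm(plan=[[0,0.004,0.05,-1],[0,0.004,0.1,-1],[0,0.004,0.13,-1],[0,0.004,0.152,-1],[0,0.004,0.152,-1],[0,0.004,0.152,-1]])

```text
time_s: 4.12
tool_pos: [0.5377, 0.1543, 0.0544]
tcp_rot: [-0.074, 0.997, 0.0, 0.0]
ft_force: [-0.1, 1.3, -0.3]
grip_width: 0.0472
grip_force: 0.0
```

>>> step_arm(plan=[[0,0,0,0],[0,0,0,0],[0,0,0,0],[0,0,0,0],[0,0,0,0],[0,0,0,0]], fingers=1, newtons=40)

```text
time_s: 4.88
tool_pos: [0.5372, 0.1542, 0.0536]
tcp_rot: [-0.074, 0.997, 0.0, 0.0]
ft_force: [-0.4, 0.5, 3.5]
grip_width: 0.0089
grip_force: 40.0
```

>>> step_arm(plan=[[0,0,-0.02,0],[0,0,-0.05,0],[0,0,-0.09,0],[0,0,-0.136,0],[0,0,-0.136,0],[0,0,-0.136,0]], newtons=60)

```text
time_s: 5.62
tool_pos: [0.5368, 0.1542, 0.189]
tcp_rot: [-0.074, 0.997, -0.0, -0.0]
ft_force: [0.9, 0.8, -0.9]
grip_width: 0.0082
grip_force: 60.0
```

Run:
```python
from h import *
o=arm.get_obs();M=R.from_quat(o["tcp_rot"]).as_matrix();print(o["tool_pos"],M.round(3),o["joint_pos"],o["ft_force"])
d=np.array([.5127,-.158,.19])-o["tool_pos"];print(M.T@d, np.degrees(np.arctan2(M[1,0],M[0,0])))
```

```text
[0.53682134 0.15415479 0.18895788] [[-0.989 -0.148 -0.   ]
 [-0.148  0.989 -0.   ]
 [ 0.    -0.    -1.   ]] [-0.67804819  0.25976312  0.33767587  1.90288695 -0.10164694  0.99583802
  1.42411024] [ 0.90278337  0.75565568 -0.9445506 ]
[ 0.0701212  -0.30513203 -0.00100044] -171.47654516337516
```

>>> step_arm(plan=[[0.07,-0.305,0,19.5],[0.07,-0.305,0,19.5],[0.07,-0.305,0,19.5],[0.07,-0.305,0,19.5],[0.07,-0.305,0,19.5],[0.07,-0.305,0,19.5],[0.07,-0.305,0,19.5],[0.07,-0.305,0,19.5],[0.07,-0.305,0,19.5]])

```text
time_s: 6.75
tool_pos: [0.5133, -0.1567, 0.1893]
tcp_rot: [0.095, 0.995, 0.0, -0.0]
ft_force: [0.1, -0.2, -0.1]
grip_width: 0.0086
grip_force: 60.0
```

Run:
```python
from h import *
c=arm.camera("wrist");cv2.imwrite("pics/e.png",c["image"]);np.save("w.npy",c,allow_pickle=True)
o=arm.get_obs();M=R.from_quat(o["tcp_rot"]).as_matrix();print(o["tool_pos"],M.round(3),o["joint_pos"],o["ft_force"])
for t in("round_key","keyway","med_box"):
    print(t,[(round(d["conf"],2),np.round(d["location"],3).tolist(),proj(c,d["location"]).round().tolist()) for d in arm.spot_in(t,c)[:4]])
p=o["tool_pos"]; print(proj(c,p),proj(c,p-[0,0,.049]),proj(c,[.5127,-.158,.075]))
```

```text
[ 0.51326008 -0.15683489  0.18932815] [[-0.982  0.189 -0.   ]
 [ 0.189  0.982  0.   ]
 [ 0.     0.    -1.   ]] [-0.299098    0.23792915  0.55946353  1.9585464  -0.15066705  0.98587243
  1.71188922] [ 0.53598494 -0.39216565 -1.09349398]
round_key [(0.91, [0.509, -0.159, 0.224], [275.0, 272.0])]
keyway [(0.6, [0.505, -0.157, 0.077], [281.0, 194.0])]
med_box [(0.83, [0.511, -0.152, 0.074], [288.0, 199.0])]
[282.31229973 251.51907259] [282.45335738 225.65347766] [281.07849727 203.51379784]
```

View pics/e.png

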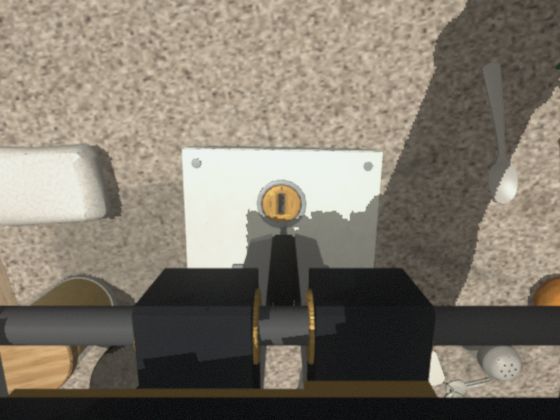

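Lock ring centred near (281,203); key held with head at (284,250), tip about (282,228). I zoom for the tip and measure the ring and the box's front edge.

Run:
```python
from h import *
c=np.load("w.npy",allow_pickle=True).item();im=c["image"]
cv2.imwrite("pics/f.png",cv2.resize(im[175:265,230:335],None,fx=6,fy=6,interpolation=cv2.INTER_CUBIC))
hsv=cv2.cvtColor(im,cv2.COLOR_BGR2HSV)
m=np.zeros(im.shape[:2],np.uint8);m[180:226,255:305]=((hsv[180:226,255:305,1]>110)&(hsv[180:226,255:305,2]>90))*255
m=cv2.morphologyEx(m,cv2.MORPH_CLOSE,np.ones((9,9)))
ct=max(cv2.findContours(m,0,1)[0],key=cv2.contourArea);e=cv2.fitEllipse(cv2.convexHull(ct));print("plug",e,at_z(c,*e[0],.075),33/1000*360/.3)
# front edge: first bright-neutral row per column
g=im.min(2).astype(int);pts=[]
for u in range(200,365,3):
    col=g[135:170,u].astype(float); s=cv2.GaussianBlur(col[:,None],(1,5),0)[:,0]; k=np.argmax(np.diff(s)); pts.append(at_z(c,u,135+k+.5,.075)[:2])
pts=np.array(pts,np.float32);vx,vy,x0,y0=cv2.fitLine(pts,cv2.DIST_HUBER,0,.001,.001).ravel()
print("edge angle",np.degrees(np.arctan2(vx,-vy)) , x0,y0,"x axis deg",np.degrees(np.arctan2(vy,vx))%180-90)
q=g[192:216,270:293]; ys,xs=np.nonzero(im.max(2)[192:216,276:288]<90); P=np.array([at_z(c,u+276,v+192,.075)[:2] for u,v in zip(xs,ys)],np.float32)*1000
print("slot",cv2.minAreaRect(P))
```

```text
plug ((281.0875244140625, 203.1111297607422), (35.825050354003906, 37.79707336425781), 97.59039306640625) [ 0.51236244 -0.15792711  0.075     ] 39.6
edge angle 168.26602 0.46839812 -0.15096736 x axis deg -11.733971
slot ((512.3024291992188, -157.9901580810547), (3.3463902473449707, 15.429800987243652), 78.9920883178711)
```

View pics/f.png

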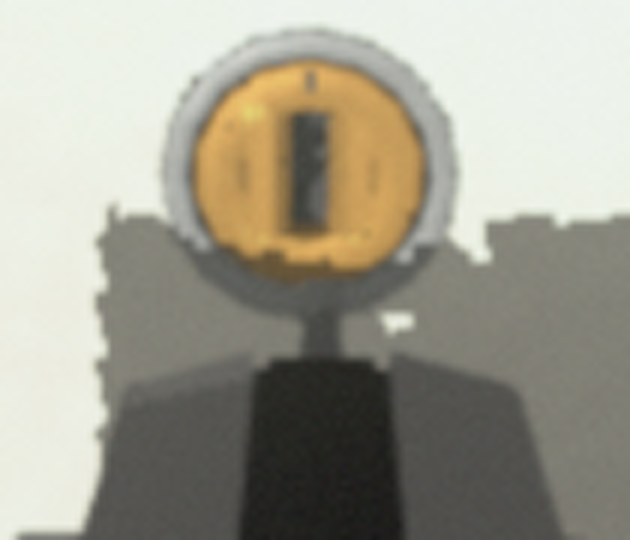

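Run:
```python
from h import *
c=np.load("w.npy",allow_pickle=True).item()
o=arm.get_obs();p=o["tool_pos"];M=R.from_quat(o["tcp_rot"]).as_matrix();tx=M[:,0]
t=np.linspace(0,2*np.pi,400)
for h in (.048,.050):
  for e in(-.003,0,.003):
    v=min(proj(c,p+tx*(e+.018*np.cos(a))+np.array([0,0,.066-h+.018*np.sin(a)]))[1] for a in t)
    w=min(proj(c,p+tx*(e+.0105*s)+np.array([0,0,.04-h]))[1] for s in(1,-1)); b=min(proj(c,p+tx*(e+.007*s)+np.array([0,0,-h]))[1] for s in(1,-1))
    print(h,e,"disc",v,"collar",w,"blade",b)
for s in(0,.008,.011): print(s,proj(c,p+tx*s))
d=np.array([.5124,-.1589,.13])-p;print(p,M.T@d)
```

```text
0.048 -0.003 disc 233.16706222749363 collar 233.57710206952626 blade 220.35611169286392
0.048 0 disc 227.21348477720093 collar 228.28781122750678 blade 215.9220526425651
0.048 0.003 disc 221.2024305344488 collar 222.96131583869257 blade 211.46209011009304
0.05 -0.003 disc 231.94583381573216 collar 232.48548458166653 blade 219.55514543818077
0.05 0 disc 226.05159350428727 collar 227.24457762684193 blade 215.15517943920705
0.05 0.003 disc 220.1011746987343 collar 221.9671713375937 blade 210.72972078894193
0 [281.24454217 251.72617973]
0.008 [281.25065787 237.25670247]
0.011 [281.25298197 231.75798378]
[ 0.51321009 -0.15739873  0.18948658] [ 0.00051035 -0.0016302   0.05948651]
```

The crop shows the black disc ending at row ~235 and a 4 mm-wide blade below it (rows ~226–234, u≈284), so the key sits a few mm to the tool's -x. I check pixel profiles and other views.

Run:
```python
from h import *
c=np.load("w.npy",allow_pickle=True).item();im=c["image"].astype(int)
for v in range(216,240): print(v,im[v,274:296].sum(1)//3)
s=arm.camera("scene"); o=arm.get_obs();p=o["tool_pos"]
u,v=proj(s,p-[0,0,.03]).round().astype(int);print(u,v,proj(s,p),proj(s,p-[0,0,.049]))
cv2.imwrite("pics/g.png",cv2.resize(s["image"][v-50:v+50,u-65:u+65],None,fx=6,fy=6,interpolation=cv2.INTER_CUBIC)); np.save("s.npy",s,allow_pickle=True)
```

```text
216 [127 125 131 142 155 158 160 162 165 163 163 163 160 157 155 153 151 148
 142 139 130 120]
217 [ 90  91  95 121 151 154 154 157 157 149 144 156 155 154 149 145 145 143
 136 126 112 112]
218 [ 81  83  86 103 123 125 127 129 128 116 110 134 146 146 143 142 139 133
 114 101  94 105]
219 [ 83  81  82  83  87  88  89  89  89  89  85 104 117 119 119 115 112 106
  95  86  85  90]
220 [82 80 82 81 83 81 82 80 81 80 82 84 86 86 84 84 84 86 88 91 90 92]
221 [85 84 82 78 81 80 83 85 85 86 82 82 81 84 85 82 82 87 92 93 94 92]
222 [89 90 86 82 83 86 90 87 86 85 85 83 80 85 88 87 89 91 93 92 92 92]
223 [ 93  89  88  89  90  90  89  87  86  87  84  83  85  88  91  89  94  91
  92  89  97 100]
224 [ 92  93  93  92  90  88  88  87  86  86  83  83  84  88  91  89  91  89
  89  94 105 117]
225 [ 91  92  89  91  91  90  87  86  86  83  82  82  82  86  89  91  89  93
 103 110 119 124]
226 [ 94  91  92  91  89  86  84  85  86  79  76  77  80  87  91  96  97 104
 117 129 133 135]
227 [108 105 100 101  97  91  81  81  77  71  71  75  84 100 109 112 115 115
 127 156 191 195]
228 [123 121 117 117 112 104 
[... 382 characters left out ...]
8  73  71  70  71  71  86 111 124 124 124 125
 124 124 125 124]
233 [124 122 121 121 120 110  87  74  70  68  70  69  82 105 122 122 120 122
 126 125 121 113]
234 [114 100  94  94  93  86  67  60  56  56  57  57  66  80  93  95  95  99
 111 122 117  98]
235 [ 97  65  52  50  50  47  44  41  45  39  40  41  43  48  49  48  53  62
  91 117 112  91]
236 [70 47 41 39 39 39 42 39 38 38 38 39 36 36 38 37 39 43 68 93 91 82]
237 [42 40 42 37 42 41 38 39 39 36 39 39 38 37 36 39 35 39 40 47 58 73]
238 [41 40 41 41 39 40 38 38 41 38 35 39 39 38 39 37 37 39 38 37 51 68]
239 [41 37 39 41 41 40 38 36 39 38 38 38 37 35 36 40 38 38 38 38 46 67]
329 180 [329.92491399 167.71465363] [328.76131784 186.94407436]
```

View pics/g.png

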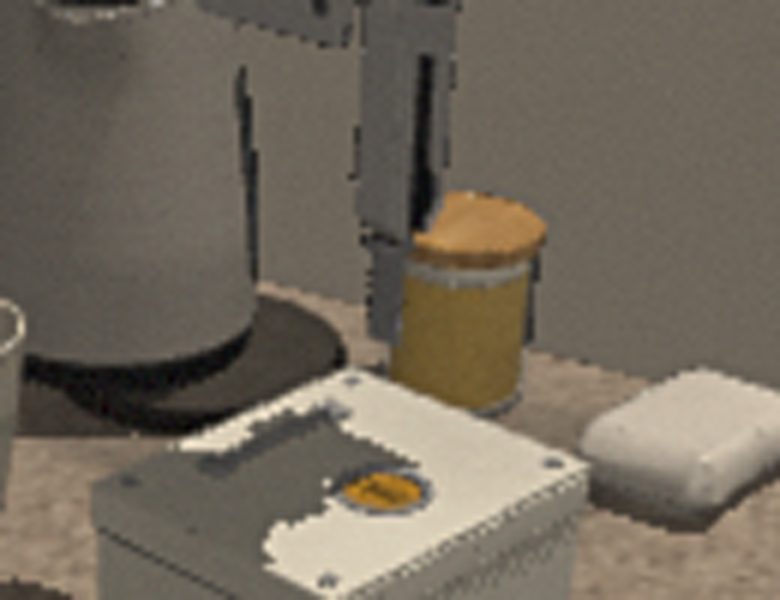

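Run:
```python
from h import *
s=np.load("s.npy",allow_pickle=True).item(); o=arm.get_obs();p=o["tool_pos"];M=R.from_quat(o["tcp_rot"]).as_matrix();tx=M[:,0];ty=M[:,1]
print(s["eye"])
for e in(-.006,-.003,0,.003):
  us=[proj(s,p+tx*(e+a*.007)+ty*b*.002+np.array([0,0,-.04]))[0] for a in(-1,1) for b in(-1,1)]
  ub=[proj(s,p+tx*(e+a*.018)+ty*b*.0045+np.array([0,0,.017]))[0] for a in(-1,1) for b in(-1,1)]
  print(e,min(us),max(us),"head right",max(ub),min(ub),proj(s,p+tx*e-[0,0,.049]))
g=s["image"].astype(int).sum(2)//3
for v in(172,175,178,181,184,185,186,187,188): print(v,g[v,320:338])
# calibration: lock centre in scene
hsv=cv2.cvtColor(s["image"],cv2.COLOR_BGR2HSV); u0,v0=proj(s,[.5124,-.1589,.075]);print("lock pred",u0,v0)
m=np.zeros(g.shape,np.uint8);a,b=int(v0)-12,int(u0)-16;m[a:a+24,b:b+32]=(hsv[a:a+24,b:b+32,1]>120)*255
ys,xs=np.nonzero(cv2.morphologyEx(m,cv2.MORPH_CLOSE,np.ones((5,5))));print("seen",xs.min(),xs.max(),ys.min(),ys.max(),xs.mean(),ys.mean())
```

```text
[0.13155287 0.58689237 0.5225831 ]
-0.006 324.20453487072564 329.83849902339733 head right 335.6887991339893 321.0906509400741 [326.81230991 186.19628092]
-0.003 325.1726865257809 330.8253559246322 head right 336.72505283936397 322.0755723608274 [327.7847838  186.56939875]
0 326.14488492784824 331.81636709809857 head right 337.7658311271729 323.064710430102 [328.76131784 186.94407436]
0.003 327.12115550237314 332.81155883085813 head right 338.8111636956985 324.05809228447924 [329.7419375  187.32031755]
172 [101 101 101 103 103 101  62  68  71  73  71  66  65  65  59  67  72  76]
175 [100 100  99  98  99  56  56  64  64  69  69  74  91  91  92  99  99 103]
178 [100  99  99 101 102  95  67  66  71  66  69  73  73  79  79  79  83  84]
181 [129 131 132 133 137  78  67  68  68  67  64  71  74  77  81  84  81  85]
184 [135 133 129 128 125  83  64  69  67  69  95  79  75  76  77  78  82  84]
185 [ 90 127 120 121 125  84  66  65  68  71  81  73  75  78  77  84  83  81]
186 [ 67 130 128 128 127 110  86  76  71  69  78  75  76  80  79  83  83  83]
187 [ 52  93 133 137 139 136 130 117 101  72  77  73  76  76  81  81  84  84]
188 [ 27  60 126 130 132 128 124 120 114  72  71  74  71  79  80  78  83  83]
lock pred 327.84592905083525 211.04050352367508
seen 321 333 209 214 327.3090909090909 211.3272727272727
```

>>> step_arm(plan=[[0.0033,-0.0016,0.03,0.8],[0.0033,-0.0016,0.05,0.8],[0.0033,-0.0016,0.06,0.8],[0.0033,-0.0016,0.06,0.8],[0.0033,-0.0016,0.06,0.8]])

```text
time_s: 7.62
tool_pos: [0.51, -0.1589, 0.1302]
tcp_rot: [0.103, 0.995, -0.0, 0.0]
ft_force: [-0.7, -0.6, -0.8]
grip_width: 0.0087
grip_force: 60.0
```

>>> step_arm(plan=[[0,0,0.002,0],[0,0,0.004,0],[0,0,0.006,0],[0,0,0.006,0]])

```text
time_s: 8.12
tool_pos: [0.5095, -0.1587, 0.1233]
tcp_rot: [0.103, 0.995, -0.0, -0.0]
ft_force: [-0.9, 0.3, -0.6]
grip_width: 0.0086
grip_force: 60.0
```

>>> step_arm(plan=[[0,0,0.001,0],[0,0,0.002,0],[0,0,0.003,0],[0,0,0.003,0]])

```text
time_s: 8.62
tool_pos: [0.5096, -0.1587, 0.1205]
tcp_rot: [0.103, 0.995, 0.0, -0.0]
ft_force: [0.3, 0.9, -1.0]
grip_width: 0.0089
grip_force: 60.0
```

Tip ~2.5 mm below the mouth with no force: it appears to be in. Continue.

>>> step_arm(plan=[[0,0,0.001,0],[0,0,0.002,0],[0,0,0.003,0],[0,0,0.004,0],[0,0,0.004,0]])

```text
time_s: 9.25
tool_pos: [0.5096, -0.1586, 0.1164]
tcp_rot: [0.103, 0.995, 0.0, -0.0]
ft_force: [2.3, 3.2, -0.8]
grip_width: 0.0087
grip_force: 60.0
```

>>> step_arm(plan=[[-0.0005,0.0006,0.001,0],[-0.0005,0.0006,0.002,0],[-0.0005,0.0006,0.003,0],[-0.0005,0.0006,0.004,0],[-0.0005,0.0006,0.004,0]])

```text
time_s: 9.88
tool_pos: [0.5101, -0.1584, 0.1124]
tcp_rot: [0.103, 0.995, -0.0, -0.0]
ft_force: [-0.4, 0.3, -0.6]
grip_width: 0.0087
grip_force: 60.0
```

Centred. Now twist clockwise to 22° just above the wafer, then probe.

>>> step_arm(plan=[[0,0,0,5],[0,0,0,11],[0,0,0,17],[0,0,0,23],[0,0,0,23]])

```text
time_s: 10.5
tool_pos: [0.5105, -0.1573, 0.1125]
tcp_rot: [0.299, 0.954, 0.0, -0.0]
ft_force: [1.9, 4.3, -1.1]
grip_width: 0.0086
grip_force: 60.0
```

>>> step_arm(plan=[[0,0,0.001,0],[0,0,0.002,0],[0,0,0.003,0],[0,0,0.003,0]])

```text
time_s: 11.0
tool_pos: [0.511, -0.1579, 0.1099]
tcp_rot: [0.299, 0.954, 0.0, 0.001]
ft_force: [2.6, 4.7, 3.3]
grip_width: 0.0088
grip_force: 60.0
```

>>> step_arm(plan=[[0,0.001,-0.002,0],[0,0.0013,-0.002,7],[0,0.0013,-0.001,7],[0,0.0013,0.0,7],[0,0.0013,0.001,7],[0,0.0013,0.001,7]])

```text
time_s: 11.75
tool_pos: [0.5112, -0.1571, 0.1086]
tcp_rot: [0.356, 0.935, 0.0, 0.0]
ft_force: [3.6, 4.5, 1.2]
grip_width: 0.0088
grip_force: 60.0
```

>>> step_arm(plan=[[0,0.0012,0,0],[0,0.0012,0.001,0],[0,0.0012,0.002,0],[0,0.0012,0.002,0]])

```text
time_s: 12.25
tool_pos: [0.5114, -0.1566, 0.1063]
tcp_rot: [0.357, 0.934, -0.0, -0.0]
ft_force: [-0.7, -0.8, 1.0]
grip_width: 0.0086
grip_force: 60.0
```

>>> step_arm(plan=[[0,0,0.0015,0],[0,0,0.003,0],[0,0,0.0045,0],[-0.0001,-0.0008,0.0045,-10],[-0.0003,-0.0015,0.0045,-20],[-0.0006,-0.0022,0.0045,-30],[-0.001,-0.0028,0.0045,-40],[-0.0016,-0.0034,0.0045,-50],[-0.0018,-0.0036,0.0045,-54],[-0.0018,-0.0036,0.0045,-54]])

```text
time_s: 13.5
tool_pos: [0.5106, -0.1594, 0.1017]
tcp_rot: [-0.106, 0.994, 0.001, -0.0]
ft_force: [1.8, 5.9, -1.9]
grip_width: 0.0089
grip_force: 60.0
```

>>> step_arm(plan=[[0,0,0.001,0],[0,0,0.002,0],[0,0,0.003,0],[0,0,0.003,0]])

```text
time_s: 14.0
tool_pos: [0.5109, -0.1594, 0.099]
tcp_rot: [-0.106, 0.994, 0.0, 0.0]
ft_force: [-0.3, 4.9, 3.5]
grip_width: 0.0087
grip_force: 60.0
```

>>> step_arm(plan=[[0,0.001,-0.002,0],[0,0.0005,-0.002,-7],[0,0.0005,-0.001,-7],[0,0.0005,0.0,-7],[0,0.0005,0.001,-7],[0,0.0005,0.001,-7]])

```text
time_s: 14.75
tool_pos: [0.5107, -0.1596, 0.0979]
tcp_rot: [-0.167, 0.986, -0.0, 0.0]
ft_force: [0.6, 3.1, 2.1]
grip_width: 0.0089
grip_force: 60.0
```

>>> step_arm(plan=[[0,0.0006,0.0005,0],[0,0.0006,0.001,0],[0,0.0006,0.0015,0],[0,0.0006,0.0015,0]])

```text
time_s: 15.25
tool_pos: [0.5105, -0.1595, 0.0966]
tcp_rot: [-0.167, 0.986, -0.0, 0.0]
ft_force: [-0.3, 0.4, 4.0]
grip_width: 0.0085
grip_force: 60.0
```

>>> step_arm(plan=[[0,0,0.001,0],[0,0,0.002,0],[0,0,0.003,0],[0,0,0.003,0]])

```text
time_s: 15.75
tool_pos: [0.5104, -0.1595, 0.0934]
tcp_rot: [-0.167, 0.986, -0.0, 0.0]
ft_force: [1.0, -1.6, 2.1]
grip_width: 0.0087
grip_force: 60.0
```

>>> step_arm(plan=[[0,-0.0003,0.0015,0],[0,-0.0003,0.003,0],[0,-0.0003,0.0045,0],[0,-0.0003,0.006,0],[0,-0.0003,0.0075,0],[0,-0.0003,0.009,0],[0,-0.0003,0.009,0]])

```text
time_s: 16.62
tool_pos: [0.5104, -0.1595, 0.0843]
tcp_rot: [-0.167, 0.986, -0.0, -0.0]
ft_force: [0.4, -1.4, -0.0]
grip_width: 0.0088
grip_force: 60.0
```

>>> step_arm(plan=[[0,0,0.001,0],[0,0,0.002,0],[0,0,0.003,0],[0,0,0.003,0]])

```text
time_s: 17.12
tool_pos: [0.5105, -0.1595, 0.0823]
tcp_rot: [-0.167, 0.986, 0.0, 0.0]
ft_force: [-6.9, 1.6, 23.0]
grip_width: 0.0088
grip_force: 60.0
```

Home (23 N on the collar). Ease the press a little and turn clockwise about the key's own axis.

>>> step_arm(plan=[[0,0,-0.0005,0],[-0.0001,0.0008,-0.0005,10],[-0.0003,0.0015,-0.0005,20],[-0.0006,0.0022,-0.0005,30],[-0.001,0.0028,-0.0005,40],[-0.0016,0.0034,-0.0005,50],[-0.0022,0.0038,-0.0005,60],[-0.0029,0.0041,-0.0005,70],[-0.0036,0.0043,-0.0005,80],[-0.0044,0.0044,-0.0005,90],[-0.0052,0.0043,-0.0005,100],[-0.0059,0.0041,-0.0005,110],[-0.0059,0.0041,-0.0005,110]])

```text
time_s: 18.75
tool_pos: [0.5138, -0.155, 0.0823]
tcp_rot: [0.713, 0.701, -0.001, 0.0]
ft_force: [-9.3, -5.3, 22.1]
grip_width: 0.0086
grip_force: 60.0
```

Run:
```python
from h import *
o=arm.get_obs();M=R.from_quat(o["tcp_rot"]).as_matrix()
print(o["tool_pos"],M[:,:2].round(3),o["ft_force"],o["moment"],o["joint_pos"],"twist",-11.8+168.2-np.degrees(np.arctan2(M[1,0],M[0,0]))+11.8,"C",o["tool_pos"]-.0044*M[:,0])
```

```text
[ 0.51381904 -0.15499642  0.08233291] [[ 0.017  1.   ]
 [ 1.    -0.017]
 [-0.001 -0.001]] [-9.33021667 -5.34636216 22.05409698] [-1.73633086  2.5200462   0.18765663] [-0.49930404  0.48940947  0.8612495   2.06100118 -0.50944477  0.81525622
  0.64845486] twist 79.19923100602902 C [ 0.51374231 -0.15939574  0.08233946]
```

>>> step_arm(plan=[[-0.0005,0.0,0,5],[-0.0006,0.0003,0,10],[-0.0007,0.0006,0,15],[-0.0008,0.001,0,20],[-0.0008,0.001,0,20],[-0.0008,0.001,0,20]])

```text
time_s: 19.5
tool_pos: [0.5149, -0.1553, 0.0824]
tcp_rot: [0.823, 0.568, -0.001, -0.0]
ft_force: [-8.8, -2.2, 21.1]
grip_width: 0.0084
grip_force: 60.0
```

Run:
```python
from h import *
o=arm.get_obs();M=R.from_quat(o["tcp_rot"]).as_matrix();p=o["tool_pos"];F=np.array(o["ft_force"])
print(p,o["time_s"],F,o["moment"],o["grip_width"],"twist",168.2-np.degrees(np.arctan2(M[1,0],M[0,0])))
```

```text
[ 0.51485506 -0.15527464  0.08235665] 19.5 [-8.82201551 -2.23165789 21.13246556] [-0.89854619  2.29406273  0.13490463] 0.008421694252951433 twist 99.02298204459521
```

>>> step_arm(plan=[[0,0.0002,0,3],[-0.0001,0.0,0,6],[-0.0001,0.0,0,6],[-0.0001,0.0,0,6]])

```text
time_s: 20.0
tool_pos: [0.5151, -0.1554, 0.0824]
tcp_rot: [0.852, 0.524, -0.0, 0.0]
ft_force: [-6.1, -3.7, 19.0]
grip_width: 0.0087
grip_force: 60.1
```

Run:
```python
from h import *
c=arm.camera("wrist")
o=arm.get_obs();M=R.from_quat(o["tcp_rot"]).as_matrix();p=o["tool_pos"];F=np.array(o["ft_force"])
print(p,o["time_s"],F,o["moment"],o["grip_width"],"twist",168.2-np.degrees(np.arctan2(M[1,0],M[0,0])))
cv2.imwrite("pics/i.png",cv2.resize(c["image"][150:300,200:360],None,fx=4,fy=4,interpolation=cv2.INTER_CUBIC))
```

```text
[ 0.51511295 -0.15533148  0.08237319] 20.05 [-6.47898516 -2.81708006 19.61140898] [-1.00675418  1.80476706  0.41304594] 0.00852579078340449 twist 104.99491987853345
```

View pics/i.png

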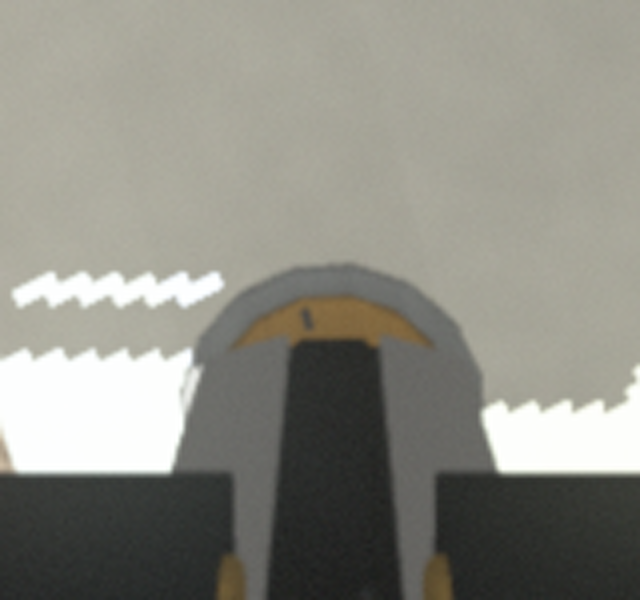

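The stop is felt: the moment rose from 0.13 to 0.41 N m over the last 6°. In the wrist crop the plug mark at (307,320) trails the key by about 15°, as expected with the plug at 90°. The key is still pressed home at about 19 N and gripped at 60 N.

```bash
python3 -c "
from workcell import arm
print(arm.hand_in())"
```

```text
the job is handed in; nothing more can be done
None
```

The round key is fully down in the lock and turned clockwise to its stop, still held and pressed in by the gripper; I handed the job in at about 20 s on the robot's clock, and no verdict was returned.

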